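# Load the spring tester down to its gauge notch

### The arm

A 6-joint arm with a two-finger parallel gripper is mounted at the origin on the work surface. World frame = base frame: x ahead of the robot, y to its left, z up, the work surface at z = 0. Lengths are in m, angles in rad, forces in N, time in s.
With the tool pointing down it reaches from about 0.35 to 0.775 m from the base axis. Payload 7.3 kg.
Tool frame: the origin (TCP) lies at the very end of the fingers, on their centre line; the grasp point (between the pads) lies 19 mm behind it (robot.hold_point_z is the distance from the TCP to the grasp point, in m); z points along the fingers, y is the direction in which the jaws open and shut (so a half turn about z gives the same grasp; the last joint's range is limited). The gripper opens to 92 mm and grips with 3 to 60 N. Pads are 19 mm wide; open, the fingers measure 130 mm over their backs; the gripper's body (75 mm by 190 mm) begins 47 mm behind the grasp point.
Start: joints at [-1.465, 0.342, 1.524, -0, 1.275, -0.146], TCP at [0.131, -0.508, 0.227] pointing down, gripper open.
Joint ranges: [-2.53, 2.53], [-0.77, 2.02], [0.04, 2.7], [-1, 4.14], [0.28, 2.66], [-3.11, 3.11]. Speed limits (rad/s): [2.57, 2.57, 3.14, 3.14, 3.14, 3.14].

### API

Orientations are given as [roll, pitch, yaw] about the fixed x, y, z axes, in that order (R = Rz(yaw) Ry(pitch) Rx(roll)).
In Python, from cell import monitor, viewer, robot gives the robot as it stands.
- The arm moves only by the tool move_arm, never from a script. Its argument "deltas" is a list of rows, each an object of numbers: "x", "y", "z": the shift along the tool's x, y, z in m; "wx", "wy", "wz": the turn, a rotation vector about the tool's x, y, z in degrees; "hand": the opening, from 0 (shut) to 1 (fully open). In form: [{"x": .., "y": .., "z": .., "wx": .., "wy": .., "wz": .., "hand": ..}, ...]. A call has 1 to 8 rows; each row is the pose to reach, as a shift and turn from the pose commanded when the call began, along the tool's axes at that moment; what a row does not reach only later rows make up. A row lasts 1/8 s, in which the tool goes at most 62.5 mm and 10.7 degrees, less where a joint would pass 70% of its speed; a pose out of reach is approached as far as the arm can. A call with a gripper value outside its range is refused whole. The fingers move at their own pace and stop on an object; "grip_force" is the grip in N (left out, the last holds). Time passes only in rows, so rows that repeat a pose let the fingers close. It gives the time, the measured TCP pose, the force and the opening at its end, in the units of the state.
- monitor.observe(): the state, without advancing time (a new reading comes with each control period).
- viewer.read_camera(name): name is "side" or "top" or "wrist"; returns the picture (420x560x3 uint8, red, green, blue); there is no depth.
- viewer.camera_params(name): a dict with "camera_matrix" (3x3 intrinsics, pixels), "R" (3x3) and "t" (3): a world point X has camera coordinates R X + t. Camera axes: x right, y down, z forward; pixel columns grow to the right and rows downward; lengths in m; the calibration is good to about 2 mm. A picture is of the moment at which its call begins: read the wrist's pose just before it. camera_params takes no time and is no camera call; for the wrist camera it gives the pose at the moment of the call.
- robot.hand_in(): hands the job in, once; it reports no verdict.
The state is a dict: "time": time; "qpos": joint angles; "qvel": joint speeds; "joint_efforts": joint torques, N m; "tool_pos": TCP position; "tool_rot": TCP orientation; "contact_force": force on the tool from outside, world axes, zero at the start; "torque": the same for the moment, N m; "opening": finger opening in m.
Only numpy, scipy, OpenCV 4.12 (cv2) and the standard library are available. Lean on these libraries where they do the work, as an engineer would, in place of code of your own. Each camera call takes 0.05 s, during which the arm holds its last target. There are 200 camera calls.

### The job

Take steel weights from the sloping rack and stand them gently on the spring tester's pan, until their load has sunk the pointer wholly inside the notch of the white gauge plate; never force the pointer far below the notch. Leave the loaded weights standing on the pan, the unneeded ones in the rack, and the bottle, piston and screwdriver alone.

Things in the scene. Friction and masses are not known exactly. Their poses are not given: they have to be found in the camera images.
- weight1: Bare steel weight, 0.37 to 0.47 kg (four look alike, masses differ). Base block 46 (x) by 64 (y) by 17 mm; on two thin posts above it a handle bar along y, 56 mm long, 14 mm thick in x, 14 mm tall, its middle 53 mm above the underside. Total height 60 mm. Origin: centre of the underside; z up through the handle. Starts on the sloping rack, z leaning 26 degrees towards the robot's side.
- weight2: Bare steel weight, 0.37 to 0.47 kg (four look alike, masses differ). Base block 46 (x) by 64 (y) by 17 mm; on two thin posts above it a handle bar along y, 56 mm long, 14 mm thick in x, 14 mm tall, its middle 53 mm above the underside. Total height 60 mm. Origin: centre of the underside; z up through the handle. Starts on the sloping rack, z leaning 26 degrees towards the robot's side.
- weight3: Bare steel weight, 0.37 to 0.47 kg (four look alike, masses differ). Base block 46 (x) by 64 (y) by 17 mm; on two thin posts above it a handle bar along y, 56 mm long, 14 mm thick in x, 14 mm tall, its middle 53 mm above the underside. Total height 60 mm. Origin: centre of the underside; z up through the handle. Starts on the sloping rack, z leaning 26 degrees towards the robot's side.
- weight4: Bare steel weight, 0.37 to 0.47 kg (four look alike, masses differ). Base block 46 (x) by 64 (y) by 17 mm; on two thin posts above it a handle bar along y, 56 mm long, 14 mm thick in x, 14 mm tall, its middle 53 mm above the underside. Total height 60 mm. Origin: centre of the underside; z up through the handle. Starts on the sloping rack, z leaning 26 degrees towards the robot's side.
- rack: Fixed dark steel rack, 330 mm long (y), left or right of the tester: a board sloping 26 degrees, rising along the rack's +x (away from the robot), 94 mm along the slope, with a ledge 12 mm high at its lower edge. The weights stand on it in a row along y, 80 mm apart, handles along y. Origin: on the table under the board's middle, whose surface is 55 mm up.
- tester: Fixed dark steel base of the spring tester, 235 by 190 mm, on the table; carries the pan on a vertical spring and, on its +x side (away from the robot), a post with the gauge plate. Origin: on the table under the pan's centre.
- pan: Aluminium pan, 190 (x) by 180 mm (y), rim 4 mm thick and 9 mm above its floor; slides straight down, without tilting, on a damped spring of about 260 N/m (14 to 18 mm per weight; at most 78 mm). Four weights fit on it, two by two. Origin: centre of its underside, 145 mm above the table when empty.
- pan_top (a point): Centre of the pan's floor, where weights stand (149 mm above the table when empty); x and y along the pan's sides.
- pointer (a point): Tip of the pan's aluminium pointer bar, 5 mm tall, hung 30 mm below the pan on its +x side and pointing along the pan's +y at the gauge plate. It sinks with the pan.
- notch (a point): Centre of the notch in the side edge of the white gauge plate, beside the pointer's path. The notch is 28 mm tall, so the pointer lies inside it while its tip is within about 11.5 mm above or below this point. The plate's height is set differently each time and stays fixed; two or three weights are needed.
- oil: White plastic bottle, 72 mm across, 200 mm tall, standing; origin at the centre of its underside. Bystander.
- piston: Aluminium engine piston, 56 mm across, 50 mm tall, standing open end up; origin at the centre of its underside. Bystander.
- driver: Screwdriver with a blue handle lying on the table; origin about its middle. Bystander.
Things that resemble listed ones, but are neither listed nor needed, are in the scene too. Leave any turquoise or yellow look-alike of the weight3 alone. What is shaped like the weight2 but green is not meant.

How it is judged:
By the outcome, as a careful person would: the job done as asked, in the order asked, and still so for the second after the job is handed in, with the robot touching nothing.
It also fails if it takes over 72 s, if anything falls off the work surface, if the arm or the gripper's body presses on something with over 40 N, if the wrist force passes 120 N, or if a joint passes its speed limit or range.

## Working session

There is one attempt and no reset: what is moved stays moved. The work goes in short steps, Python scripts to look and compute and a tool call to move; the robot and the scene stay as the last step left them, time stands still between calls to the robot, and variables do not carry over. Pictures are saved under pics/ and viewed, about 8 in all and at most 12, crops included, and the job is handed in when it is done.

Besides the shell and the picture viewer there is one more tool, called after "Emit:" as name([rows], argument=value, ...), one row to a line, values as JSON. move_arm: Moves the arm, as the interface text tells. Its arguments: {"type":"object","properties":{"deltas":{"type":"array","items":{"type":"object","properties":{"x":{"type":"number"},"y":{"type":"number"},"z":{"type":"number"},"wx":{"type":"number"},"wy":{"type":"number"},"wz":{"type":"number"},"hand":{"type":"number"}}}},"grip_force":{"type":"number"}},"required":["deltas"]}

```bash
mkdir -p pics; ls
python3 - <<'E'
from cell import monitor, viewer, robot
import cv2,numpy as np
print(monitor.observe(), robot.hold_point_z)
for n in ["side","top"]:
    im=viewer.read_camera(n); cv2.imwrite(f"pics/{n}0.png",im[:,:,::-1]); p=viewer.camera_params(n)
    print(n,p)
E
```

```text
pics
{'time': 0.0, 'qpos': array([-1.46496352e+00,  3.42733097e-01,  1.52502979e+00, -4.15996658e-06,
        1.27538371e+00, -1.45972408e-01]), 'qvel': array([-0.00074961,  0.00149702, -0.00070336,  0.00018435, -0.00044843,
       -0.00120086]), 'joint_efforts': array([-1.29796455e-03, -4.31247103e+01, -2.44223410e+01,  7.15252245e-02,
        5.58954547e-02, -1.22830161e-04]), 'tool_pos': array([ 0.13079582, -0.50802379,  0.22603512]), 'tool_rot': array([-3.14005465e+00, -2.22093397e-04,  2.51806259e-01]), 'contact_force': array([ 0.04542481, -0.75110885,  0.20225093]), 'torque': array([-0.01296125, -0.00921357,  0.03422419]), 'opening': 0.09178376557834635} 0.0188
side {'camera_matrix': array([[492.61990597,   0.        , 284.98549173],
       [  0.        , 492.61990597, 205.99012738],
       [  0.        ,   0.        ,   1.        ]]), 'R': array([[ 0.98983953, -0.14087959,  0.01925204],
       [-0.06853303, -0.59132755, -0.80351413],
       [ 0.12458301,  0.79403065, -0.59497429]]), 't': array([-0.56211575,  0.12153162,  1.17782573])}
top {'camera_matrix': array([[391.02842521,   0.        , 280.1602344 ],
       [  0.        , 391.02842521, 208.91349081],
       [  0.        ,   0.        ,   1.        ]]), 'R': array([[ 0.00168928, -0.99998552, -0.00510921],
       [-0.99214765, -0.00103703, -0.12506785],
       [ 0.12506074,  0.00528037, -0.99213504]]), 't': array([-0.01162563,  0.60383638,  1.00241929])}
```

View pics/top0.png

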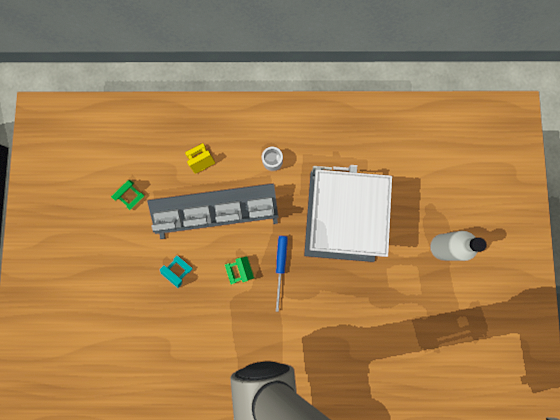

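View pics/side0.png

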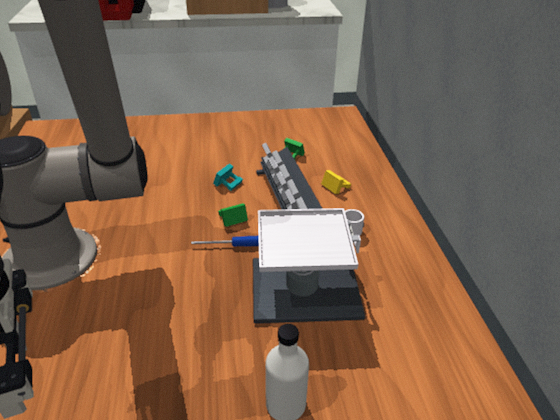

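The top view shows the four grey weights in the rack at about (165,220), (196,215), (228,211) and (261,207). The pan is at (350,212) and the gauge at (353,168). The look-alikes are green (128,194) and (240,270), turquoise (176,271) and yellow (200,157), and none of them is on the rack. The choice is the four grey ones on the rack, which I'll check with a close crop.

Run:
```python
import cv2,numpy as np
a=cv2.imread("pics/top0.png")[155:245,140:290]; b=cv2.imread("pics/side0.png")[130:280,220:400]
c=cv2.imread("pics/top0.png")[155:270,295:400]
A=cv2.resize(a,None,fx=5.3,fy=3.3*5.3/5.3*1.0,interpolation=cv2.INTER_CUBIC) if 0 else cv2.resize(a,(500,300),interpolation=cv2.INTER_CUBIC)
C=cv2.resize(c,(274,300),interpolation=cv2.INTER_CUBIC)
B=cv2.resize(b,(360,300),interpolation=cv2.INTER_CUBIC)
out=np.zeros((600,780,3),np.uint8); out[:300,:500]=A; out[:300,505:779]=C; out[300:,:360]=B
cv2.imwrite("pics/crop1.png",out)
```

```text
(no output)
```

View pics/crop1.png

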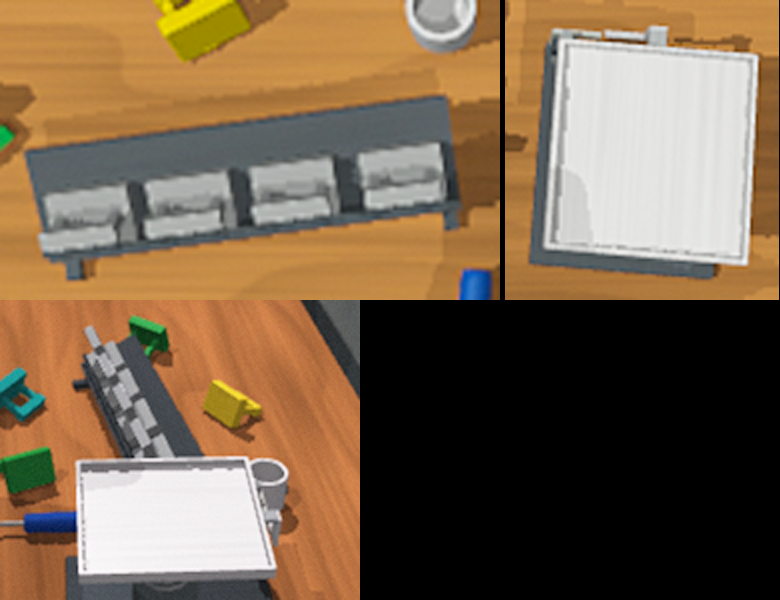

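The crop confirms four grey steel weights seated on the rack, with bar tops at full-image px (164,227), (196,222), (227,218) and (261,214). The pan rim corners are (317,170), (392,176), (388,256) and (310,250). The gauge post is at its far side, around (355,169).

```bash
cat > h.py <<'E'
import numpy as np
from cell import viewer
def ray(n,uv,p=None):
    p=p or viewer.camera_params(n); R=np.array(p["R"]);c=-R.T@p["t"]
    d=R.T@np.linalg.inv(p["camera_matrix"])@[uv[0],uv[1],1]
    return c,d
def onz(n,uv,z,p=None):
    c,d=ray(n,uv,p); return c+d*(z-c[2])/d[2]
def proj(n,X,p=None):
    p=p or viewer.camera_params(n); q=p["camera_matrix"]@(p["R"]@np.array(X)+p["t"]); return q[:2]/q[2]
E
python3 - <<'E'
from h import *
np.set_printoptions(precision=4,suppress=True)
h=np.array([onz("top",u,.094) for u in [(164,226.7),(195.5,222.2),(227,218),(260.6,214.1)]])
print("handles",h,np.linalg.norm(np.diff(h,axis=0),axis=1))
b=[onz("top",u,.0756) for u in [(147.5,200.6),(273.5,184.1)]]; d=b[1]-b[0]
print("board",b,np.linalg.norm(d)); yaw=np.arctan2(-d[1],-d[0])-np.pi/2; print("yaw",np.degrees(np.arctan2(d[0],-d[1])))
r=[onz("top",u,.158) for u in [(317.2,169.6),(392,176),(388.1,256.2),(310.3,249.7)]]
print("pan",r,np.mean(r,0)); 
for i in range(4): e=r[(i+1)%4]-r[i]; print(np.linalg.norm(e),np.degrees(np.arctan2(e[1],e[0])))
rs=[onz("side",u,.158) for u in [(220+78/2,130+160/2),(220+248/2,130+158/2),(220+273/2,130+270/2),(220+79/2,130+274/2)]]
print("pan side",rs,np.mean(rs,0))
E
```

```text
handles [[0.5516 0.2798 0.094 ]
 [0.563  0.2012 0.094 ]
 [0.5736 0.1223 0.094 ]
 [0.5836 0.038  0.094 ]] [0.0795 0.0796 0.0849]
board [array([0.6203, 0.3306, 0.0756]), array([0.6637, 0.0063, 0.0756])] 0.32715653840079956
yaw 7.622060517591445
pan [array([ 0.6831, -0.0994,  0.158 ]), array([ 0.6677, -0.2766,  0.158 ]), array([ 0.4788, -0.2612,  0.158 ]), array([ 0.4934, -0.0815,  0.158 ])] [ 0.5807 -0.1797  0.158 ]
0.1778867974737163 -94.96928235579809
0.18955359191119794 175.3298751276197
0.18030397014797897 85.33369310307243
0.19050976563563463 -5.3978378299695695
pan side [array([ 0.4956, -0.0815,  0.158 ]), array([ 0.6825, -0.0995,  0.158 ]), array([ 0.664 , -0.2778,  0.158 ]), array([ 0.4788, -0.2608,  0.158 ])] [ 0.5802 -0.1799  0.158 ]
```

```bash
cat >> h.py <<'E'
from scipy.spatial.transform import Rotation as Ro
from cell import monitor
def frame(yaw,tilt):  # tool frame: jaws along yaw dir, tilted outwards by tilt deg
    t=np.radians(yaw);a=np.radians(tilt);xr=np.array([np.cos(t),np.sin(t),0]);u=np.array([0,0,1.])
    y=np.cos(a)*xr+np.sin(a)*u; z=np.sin(a)*xr-np.cos(a)*u
    return np.column_stack([np.cross(y,z),y,z])
def delta(P,R,P0=None,R0=None):
    s=monitor.observe()
    if P0 is None: P0=s["tool_pos"];R0=Ro.from_euler("xyz",s["tool_rot"]).as_matrix()
    d=R0.T@(np.array(P)-P0); w=np.degrees(Ro.from_matrix(R0.T@R).as_rotvec())
    print("d",np.round(d,4),"w",np.round(w,2),"|",round(float(np.linalg.norm(d)),3),round(float(np.linalg.norm(w)),1)); return np.array(P),R
E
python3 - <<'E'
from h import *
P,R=delta([.38,-.22,.38],frame(-25,0))
hm=np.array([.5786,.080,.094]);F=frame(7.6,26)
delta(hm-.15*F[:,2]+[0,0,0],F,P,R)
E
```

```text
d [ 0.3132 -0.2171 -0.1535] w [-7.000e-02 -4.000e-02 -5.057e+01] | 0.411 50.6
d [ 0.3204 -0.0022  0.1512] w [-25.29   7.4  -32.03] | 0.354 41.5
```

Emit:
move_arm([
  {"x": 0, "y": 0, "z": -0.06, "hand": 0.5},
  {"x": 0.313, "y": -0.217, "z": -0.153, "wz": -50.6, "hand": 0.5},
  {"x": 0.313, "y": -0.217, "z": -0.153, "wz": -50.6, "hand": 0.5},
  {"x": 0.313, "y": -0.217, "z": -0.153, "wz": -50.6, "hand": 0.5},
  {"x": 0.313, "y": -0.217, "z": -0.153, "wz": -50.6, "hand": 0.5},
  {"x": 0.313, "y": -0.217, "z": -0.153, "wz": -50.6, "hand": 0.5},
  {"x": 0.313, "y": -0.217, "z": -0.153, "wz": -50.6, "hand": 0.5},
  {"x": 0.313, "y": -0.217, "z": -0.153, "wz": -50.6, "hand": 0.5},
], grip_force=30)

```text
schema error: expected keys x, y, z, wx, wy, wz, hand
```

Emit:
move_arm([
  {"x": 0.32, "y": -0.002, "z": 0.15, "wx": -25.3, "wy": 7.4, "wz": -32},
  {"x": 0.32, "y": -0.002, "z": 0.15, "wx": -25.3, "wy": 7.4, "wz": -32},
  {"x": 0.32, "y": -0.002, "z": 0.15, "wx": -25.3, "wy": 7.4, "wz": -32},
  {"x": 0.32, "y": -0.002, "z": 0.15, "wx": -25.3, "wy": 7.4, "wz": -32},
  {"x": 0.32, "y": -0.002, "z": 0.15, "wx": -25.3, "wy": 7.4, "wz": -32},
  {"x": 0.32, "y": -0.002, "z": 0.15, "wx": -25.3, "wy": 7.4, "wz": -32},
  {"x": 0.32, "y": -0.002, "z": 0.15, "wx": -25.3, "wy": 7.4, "wz": -32},
  {"x": 0.32, "y": -0.002, "z": 0.15, "wx": -25.3, "wy": 7.4, "wz": -32},
])

```text
schema error: expected keys x, y, z, wx, wy, wz, hand
```

Run:
```python
from h import *
import cv2,pickle
s=monitor.observe(); print(s["time"],s["tool_pos"],s["tool_rot"],s["opening"])
pr=viewer.camera_params("wrist"); im=viewer.read_camera("wrist")
pickle.dump(pr,open("w1.pkl","wb")); cv2.imwrite("pics/w1.png",im[:,:,::-1])
print(-np.array(pr["R"]).T@pr["t"])
for h in [[.5516,.2798,.094],[.563,.2012,.094],[.5736,.1223,.094],[.5836,.038,.094]]: print(proj("wrist",h,pr))
```

```text
0.1 [ 0.1307797  -0.50807647  0.22612715] [-3.14023989e+00 -1.71424880e-04  2.51812369e-01] 0.09173082311716509
[ 0.20101759 -0.49099734  0.38468474]
[-1109.46006902 -1042.46153815]
[ -923.51474622 -1006.19022426]
[-741.40387334 -967.49418955]
[-552.14224449 -922.42969824]
```

View pics/w1.png

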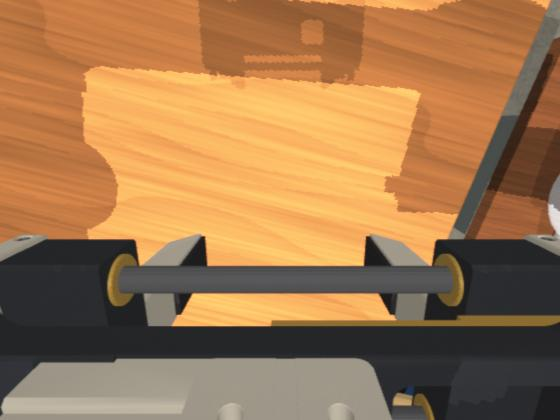

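The moves were refused because every row needs every key. This picture shows only the open fingers and bare table (4 pictures viewed). I'll resend with complete rows.

Emit:
move_arm([
  {"x": 0, "y": 0, "z": -0.06, "wx": 0, "wy": 0, "wz": 0, "hand": 0.5},
  {"x": 0.313, "y": -0.217, "z": -0.153, "wx": 0, "wy": 0, "wz": -50.6, "hand": 0.5},
  {"x": 0.313, "y": -0.217, "z": -0.153, "wx": 0, "wy": 0, "wz": -50.6, "hand": 0.5},
  {"x": 0.313, "y": -0.217, "z": -0.153, "wx": 0, "wy": 0, "wz": -50.6, "hand": 0.5},
  {"x": 0.313, "y": -0.217, "z": -0.153, "wx": 0, "wy": 0, "wz": -50.6, "hand": 0.5},
  {"x": 0.313, "y": -0.217, "z": -0.153, "wx": 0, "wy": 0, "wz": -50.6, "hand": 0.5},
  {"x": 0.313, "y": -0.217, "z": -0.153, "wx": 0, "wy": 0, "wz": -50.6, "hand": 0.5},
  {"x": 0.313, "y": -0.217, "z": -0.153, "wx": 0, "wy": 0, "wz": -50.6, "hand": 0.5},
], grip_force=30)

```text
time: 1.15
tool_pos: [0.3816, -0.2177, 0.3806]
tool_rot: [3.14, -0.0, 1.139]
contact_force: [-0.2, -1.3, 0.4]
opening: 0.0461
```

Run:
```python
from h import *
hm=np.array([.58,.060,.094]);F=frame(7.6,26)
delta(hm-.15*F[:,2],F)
```

```text
d [0.3    0.0082 0.1518] w [-25.21   7.35 -31.76] | 0.336 41.2
```

Emit:
move_arm([
  {"x": 0.3, "y": 0.008, "z": 0.152, "wx": -25.2, "wy": 7.4, "wz": -31.8, "hand": 0.5},
  {"x": 0.3, "y": 0.008, "z": 0.152, "wx": -25.2, "wy": 7.4, "wz": -31.8, "hand": 0.5},
  {"x": 0.3, "y": 0.008, "z": 0.152, "wx": -25.2, "wy": 7.4, "wz": -31.8, "hand": 0.5},
  {"x": 0.3, "y": 0.008, "z": 0.152, "wx": -25.2, "wy": 7.4, "wz": -31.8, "hand": 0.5},
  {"x": 0.3, "y": 0.008, "z": 0.152, "wx": -25.2, "wy": 7.4, "wz": -31.8, "hand": 0.5},
  {"x": 0.3, "y": 0.008, "z": 0.152, "wx": -25.2, "wy": 7.4, "wz": -31.8, "hand": 0.5},
  {"x": 0.3, "y": 0.008, "z": 0.152, "wx": -25.2, "wy": 7.4, "wz": -31.8, "hand": 0.5},
  {"x": 0.3, "y": 0.008, "z": 0.152, "wx": -25.2, "wy": 7.4, "wz": -31.8, "hand": 0.5},
])

```text
time: 2.15
tool_pos: [0.5138, 0.0477, 0.2281]
tool_rot: [2.689, -0.001, 1.7]
contact_force: [0.6, 0.0, 0.6]
opening: 0.0459
```

Run:
```python
from h import *
import cv2,pickle
s=monitor.observe(); print(s["time"],s["tool_pos"],s["tool_rot"],s["qvel"].round(3))
pr=viewer.camera_params("wrist"); im=viewer.read_camera("wrist")
pickle.dump(pr,open("w1.pkl","wb")); cv2.imwrite("pics/w1.png",im[:,:,::-1])
for h in [[.5516,.2798,.094],[.563,.2012,.094],[.5736,.1223,.094],[.5836,.038,.094]]: print(proj("wrist",h,pr))
```

```text
2.15 [0.51375545 0.04774487 0.22806361] [ 2.68894491e+00 -1.02519893e-03  1.69999073e+00] [-0.017 -0.012 -0.002 -0.001 -0.002  0.004]
[286.17615727 -61.24542658]
[287.30348736  40.56596158]
[287.53364955 127.86715147]
[286.66581689 208.35220626]
```

View pics/w1.png

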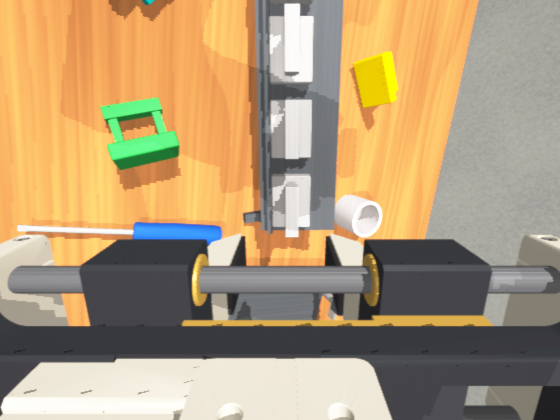

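The wrist view shows the handle bars along column 291–292: weight4 spans rows 182–237 (mid 209), weight3 is mid 131 and weight2 mid about 38. The screwdriver, piston and green/yellow look-alikes are clear of the grasp.

Run:
```python
from h import *
import pickle
pr=pickle.load(open("w1.pkl","rb"));F=frame(7.6,26);n=-F[:,2]
e=np.array([.642,.1684,.0756])
for uv in [(292,209),(291.5,131),(291,38)]:
    c,d=ray("wrist",uv,pr); k=((e+n*.060-c)@n)/(d@n); X=c+k*d
    print("top",X.round(4),"centre",(X-.007*n).round(4),"along slope from upper edge",((X-e)@F[:,1]).round(4), "topcam px of top",proj("top",X))
c,d=ray("wrist",(292,209),pr)
X=c+d*((e+n*.060-c)@n)/(d@n)-.007*n
delta(X+.019*F[:,2]-.04*F[:,2],F); delta(X+.0188*F[:,2],F)
```

```text
top [0.5837 0.0404 0.1059] centre [0.5867 0.0408 0.0996] along slope from upper edge -0.0539 topcam px of top [259.39031418 213.52277904]
top [0.5726 0.1193 0.1056] centre [0.5756 0.1197 0.0993] along slope from upper edge -0.0545 topcam px of top [227.53573871 217.96149552]
top [0.5612 0.2004 0.1054] centre [0.5642 0.2008 0.0991] along slope from upper edge -0.0551 topcam px of top [194.79038024 222.49078359]
d [-0.016   0.0079  0.126 ] w [-0.03  0.06 -0.25] | 0.127 0.3
d [-0.016   0.0079  0.1658] w [-0.03  0.06 -0.25] | 0.167 0.3
```

Emit:
move_arm([
  {"x": -0.016, "y": 0.008, "z": 0.06, "wx": 0, "wy": 0, "wz": -0.2, "hand": 0.5},
  {"x": -0.016, "y": 0.008, "z": 0.11, "wx": 0, "wy": 0, "wz": -0.2, "hand": 0.5},
  {"x": -0.016, "y": 0.008, "z": 0.135, "wx": 0, "wy": 0, "wz": -0.2, "hand": 0.5},
  {"x": -0.016, "y": 0.008, "z": 0.152, "wx": 0, "wy": 0, "wz": -0.2, "hand": 0.5},
  {"x": -0.016, "y": 0.008, "z": 0.164, "wx": 0, "wy": 0, "wz": -0.2, "hand": 0.5},
  {"x": -0.016, "y": 0.008, "z": 0.164, "wx": 0, "wy": 0, "wz": -0.2, "hand": 0.5},
])

```text
time: 2.95
tool_pos: [0.5942, 0.0425, 0.0837]
tool_rot: [2.689, 0.0, 1.703]
contact_force: [-0.6, 0.2, 0.5]
opening: 0.0461
```

Emit:
move_arm([
  {"x": 0, "y": 0, "z": 0, "wx": 0, "wy": 0, "wz": 0, "hand": 0.2},
  {"x": 0, "y": 0, "z": 0, "wx": 0, "wy": 0, "wz": 0, "hand": 0.1},
  {"x": 0, "y": 0, "z": 0, "wx": 0, "wy": 0, "wz": 0, "hand": 0.0},
  {"x": 0, "y": 0, "z": 0, "wx": 0, "wy": 0, "wz": 0, "hand": 0.0},
])

```text
time: 3.45
tool_pos: [0.5934, 0.0429, 0.0835]
tool_rot: [2.69, -0.0, 1.704]
contact_force: [-2.7, -1.3, 1.2]
opening: 0.0139
```

Weight4 is gripped (opening 13.9 mm). I'll lift it along the rack normal and plan the transit.

```bash
cat >> h.py <<'E'
PC=np.array([.5805,-.180]);PY=-5.0
def slot(a,b,z):
    t=np.radians(PY);return np.array([*(PC+[a*np.cos(t)-b*np.sin(t),a*np.sin(t)+b*np.cos(t)]),z])
E
python3 - <<'E'
from h import *
s=monitor.observe();R0=Ro.from_euler("xyz",s["tool_rot"]).as_matrix();P=s["tool_pos"]-.12*R0[:,2];print(P)
delta(slot(-.045,-.042,.25),frame(PY,0),P,R0)
E
```

```text
[0.5415278  0.03595395 0.19148485]
d [-0.2504 -0.0132 -0.0715] w [25.75 -2.85 12.39] | 0.261 28.7
```

Emit:
move_arm([
  {"x": 0, "y": 0, "z": -0.015, "wx": 0, "wy": 0, "wz": 0, "hand": 0.0},
  {"x": 0, "y": 0, "z": -0.04, "wx": 0, "wy": 0, "wz": 0, "hand": 0.0},
  {"x": 0, "y": 0, "z": -0.08, "wx": 0, "wy": 0, "wz": 0, "hand": 0.0},
  {"x": 0, "y": 0, "z": -0.12, "wx": 0, "wy": 0, "wz": 0, "hand": 0.0},
  {"x": 0, "y": 0, "z": -0.12, "wx": 0, "wy": 0, "wz": 0, "hand": 0.0},
])

```text
time: 4.08
tool_pos: [0.542, 0.0356, 0.1944]
tool_rot: [2.685, 0.002, 1.703]
contact_force: [-0.8, -0.1, -5.1]
opening: 0.0137
```

Emit:
move_arm([
  {"x": -0.01, "y": 0, "z": -0.055, "wx": 8, "wy": -1, "wz": 4, "hand": 0.0},
  {"x": -0.05, "y": -0.006, "z": -0.075, "wx": 16, "wy": -2, "wz": 8, "hand": 0.0},
  {"x": -0.1, "y": -0.01, "z": -0.075, "wx": 25.8, "wy": -2.9, "wz": 12.4, "hand": 0.0},
  {"x": -0.15, "y": -0.013, "z": -0.072, "wx": 25.8, "wy": -2.9, "wz": 12.4, "hand": 0.0},
  {"x": -0.2, "y": -0.013, "z": -0.072, "wx": 25.8, "wy": -2.9, "wz": 12.4, "hand": 0.0},
  {"x": -0.235, "y": -0.013, "z": -0.072, "wx": 25.8, "wy": -2.9, "wz": 12.4, "hand": 0.0},
  {"x": -0.25, "y": -0.013, "z": -0.072, "wx": 25.8, "wy": -2.9, "wz": 12.4, "hand": 0.0},
  {"x": -0.25, "y": -0.013, "z": -0.072, "wx": 25.8, "wy": -2.9, "wz": 12.4, "hand": 0.0},
])

```text
time: 5.08
tool_pos: [0.5321, -0.2179, 0.2492]
tool_rot: [-3.14, -0.0, 1.482]
contact_force: [2.1, 0.0, -4.3]
opening: 0.014
```

Run:
```python
from h import *
import cv2
s=monitor.observe(); print(s["time"],s["tool_pos"],s["tool_rot"],s["contact_force"])
delta(slot(-.045,-.042,.193),frame(PY,0))
a=viewer.read_camera("side"); b=viewer.read_camera("top")
A=cv2.resize(a[100:330,200:400],(400,460),interpolation=cv2.INTER_CUBIC);B=cv2.resize(b[140:340,240:420],(396,440),interpolation=cv2.INTER_CUBIC)
o=np.zeros((460,796,3),np.uint8);o[:,:400]=A;o[:440,400:]=B;cv2.imwrite("pics/c2.png",o[:,:,::-1])
```

```text
5.075 [ 0.53209211 -0.21787411  0.249235  ] [-3.14005422e+00 -3.45797919e-04  1.48161890e+00] [ 2.14260769  0.0062424  -4.2599384 ]
d [-0.0001  0.      0.0562] w [-0.09 -0.02 -0.11] | 0.056 0.1
```

View pics/c2.png

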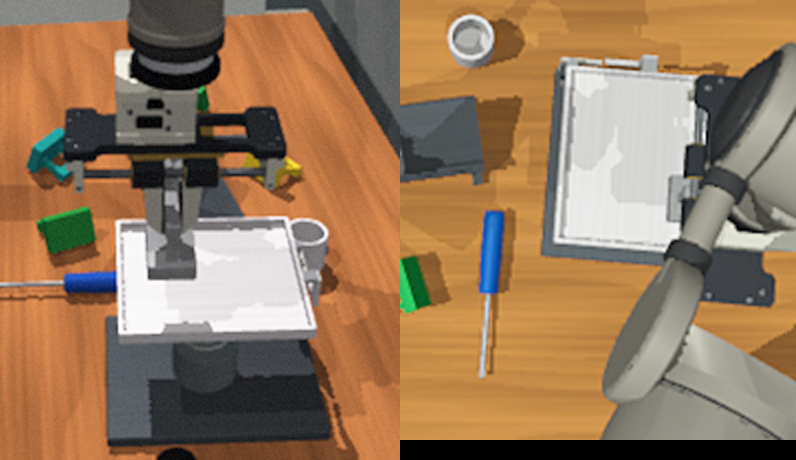

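The side view shows the weight hanging upright over the pan's near-right quarter (crop px (170,255)), inside the rim. I'll lower it slowly.

Emit:
move_arm([
  {"x": 0, "y": 0, "z": 0.025, "wx": 0, "wy": 0, "wz": 0, "hand": 0.0},
  {"x": 0, "y": 0, "z": 0.045, "wx": 0, "wy": 0, "wz": 0, "hand": 0.0},
  {"x": 0, "y": 0, "z": 0.056, "wx": 0, "wy": 0, "wz": 0, "hand": 0.0},
  {"x": 0, "y": 0, "z": 0.06, "wx": 0, "wy": 0, "wz": 0, "hand": 0.0},
  {"x": 0, "y": 0, "z": 0.064, "wx": 0, "wy": 0, "wz": 0, "hand": 0.0},
  {"x": 0, "y": 0, "z": 0.068, "wx": 0, "wy": 0, "wz": 0, "hand": 0.0},
  {"x": 0, "y": 0, "z": 0.072, "wx": 0, "wy": 0, "wz": 0, "hand": 0.0},
  {"x": 0, "y": 0, "z": 0.072, "wx": 0, "wy": 0, "wz": 0, "hand": 0.0},
])

```text
time: 6.18
tool_pos: [0.5325, -0.2178, 0.1788]
tool_rot: [3.141, 0.001, 1.483]
contact_force: [0.0, -0.1, -3.8]
opening: 0.0137
```

Emit:
move_arm([
  {"x": 0, "y": 0, "z": 0.003, "wx": 0, "wy": 0, "wz": 0, "hand": 0.0},
  {"x": 0, "y": 0, "z": 0.006, "wx": 0, "wy": 0, "wz": 0, "hand": 0.0},
  {"x": 0, "y": 0, "z": 0.009, "wx": 0, "wy": 0, "wz": 0, "hand": 0.0},
  {"x": 0, "y": 0, "z": 0.012, "wx": 0, "wy": 0, "wz": 0, "hand": 0.0},
  {"x": 0, "y": 0, "z": 0.012, "wx": 0, "wy": 0, "wz": 0, "hand": 0.0},
])

```text
time: 6.8
tool_pos: [0.5324, -0.2178, 0.1667]
tool_rot: [3.141, 0.001, 1.483]
contact_force: [0.1, 1.1, 0.8]
opening: 0.0138
```

Emit:
move_arm([
  {"x": 0, "y": 0, "z": 0.0, "wx": 0, "wy": 0, "wz": 0, "hand": 0.3},
  {"x": 0, "y": 0, "z": 0.0, "wx": 0, "wy": 0, "wz": 0, "hand": 0.45},
  {"x": 0, "y": 0, "z": -0.02, "wx": 0, "wy": 0, "wz": 0, "hand": 0.45},
  {"x": 0, "y": 0, "z": -0.07, "wx": 0, "wy": 0, "wz": 0, "hand": 0.45},
  {"x": 0, "y": 0, "z": -0.1, "wx": 0, "wy": 0, "wz": 0, "hand": 0.45},
  {"x": 0, "y": 0, "z": -0.1, "wx": 0, "wy": 0, "wz": 0, "hand": 0.45},
])

```text
time: 7.55
tool_pos: [0.5333, -0.2183, 0.2695]
tool_rot: [3.136, 0.004, 1.483]
contact_force: [-0.1, -0.0, 0.2]
opening: 0.0414
```

Run:
```python
from h import *
F=frame(7.6,26);n=-F[:,2];h=np.array([.5756,.1197,.0993])
P,R=delta(h+n*(.10-.0188),F)   # pre-grasp
s=monitor.observe();print(s["tool_pos"])
delta(h-n*.0188,F,P,R)
```

```text
d [ 0.333  -0.0228  0.0959] w [-25.59   3.1  -12.37] | 0.347 28.6
[ 0.53326451 -0.21834062  0.26952117]
d [-0.  -0.   0.1] w [0. 0. 0.] | 0.1 0.0
```

Emit:
move_arm([
  {"x": 0.06, "y": 0, "z": 0, "wx": -8, "wy": 1, "wz": -4, "hand": 0.5},
  {"x": 0.12, "y": -0.01, "z": 0.0, "wx": -16, "wy": 2, "wz": -8, "hand": 0.5},
  {"x": 0.18, "y": -0.02, "z": 0.0, "wx": -25.6, "wy": 3.1, "wz": -12.4, "hand": 0.5},
  {"x": 0.24, "y": -0.023, "z": 0.01, "wx": -25.6, "wy": 3.1, "wz": -12.4, "hand": 0.5},
  {"x": 0.295, "y": -0.023, "z": 0.02, "wx": -25.6, "wy": 3.1, "wz": -12.4, "hand": 0.5},
  {"x": 0.333, "y": -0.023, "z": 0.05, "wx": -25.6, "wy": 3.1, "wz": -12.4, "hand": 0.5},
  {"x": 0.333, "y": -0.023, "z": 0.096, "wx": -25.6, "wy": 3.1, "wz": -12.4, "hand": 0.5},
  {"x": 0.333, "y": -0.023, "z": 0.096, "wx": -25.6, "wy": 3.1, "wz": -12.4, "hand": 0.5},
])

```text
time: 8.55
tool_pos: [0.5355, 0.1163, 0.166]
tool_rot: [2.702, -0.004, 1.705]
contact_force: [0.1, -0.4, -1.2]
opening: 0.0459
```

Run:
```python
from h import *
import cv2
s=monitor.observe();print(s["time"],s["tool_pos"],s["tool_rot"])
F=frame(7.6,26);n=-F[:,2];h=np.array([.5756,.1197,.0993])
delta(h-n*.0188,F)
# side view: gauge & pan rim
a=viewer.read_camera("side"); b=viewer.read_camera("top")
cv2.imwrite("pics/side2.png",a[:,:,::-1])
A=cv2.resize(a[190:310,240:400],(800,600),interpolation=cv2.INTER_CUBIC);cv2.imwrite("pics/c3.png",A[:,:,::-1])
cv2.imwrite("pics/top2.png",b[:,:,::-1])
```

```text
8.55 [0.53547992 0.11630796 0.16602631] [ 2.70188108 -0.00419469  1.70498727]
d [-0.0024  0.0083  0.0963] w [-0.81 -0.26 -0.02] | 0.097 0.8
```

View pics/c3.png

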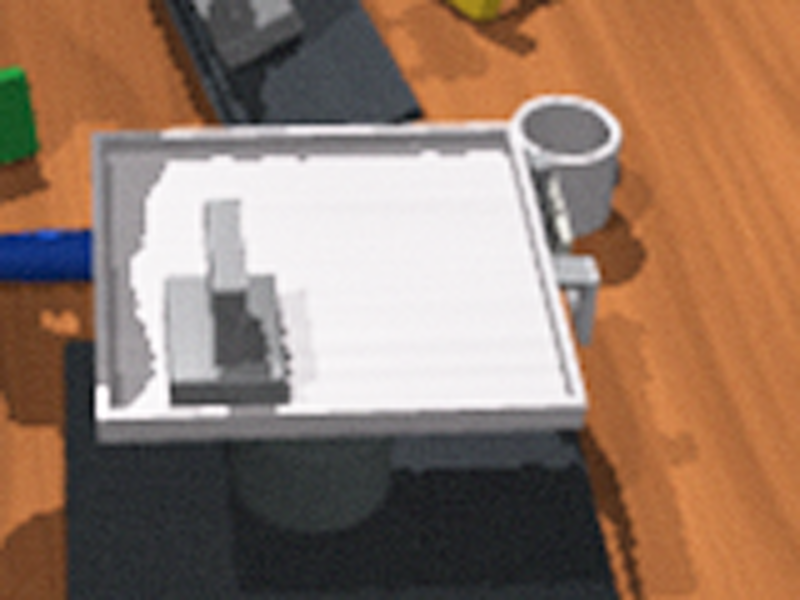

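Weight4 stands on the pan's near-right quarter (crop (230,330)) and the pan has sunk. The pointer bracket (585,300) hangs off the far side, and the plate (555,200) is seen edge-on. Next is weight3.

Emit:
move_arm([
  {"x": -0.002, "y": 0.008, "z": 0.03, "wx": -0.8, "wy": -0.3, "wz": 0, "hand": 0.5},
  {"x": -0.002, "y": 0.008, "z": 0.06, "wx": -0.8, "wy": -0.3, "wz": 0, "hand": 0.5},
  {"x": -0.002, "y": 0.008, "z": 0.08, "wx": -0.8, "wy": -0.3, "wz": 0, "hand": 0.5},
  {"x": -0.002, "y": 0.008, "z": 0.094, "wx": -0.8, "wy": -0.3, "wz": 0, "hand": 0.5},
  {"x": -0.002, "y": 0.008, "z": 0.094, "wx": -0.8, "wy": -0.3, "wz": 0, "hand": 0.5},
  {"x": -0.002, "y": 0.008, "z": 0.094, "wx": -0.8, "wy": -0.3, "wz": 0, "hand": 0.5},
])

```text
time: 9.4
tool_pos: [0.5869, 0.1205, 0.0904]
tool_rot: [2.677, 0.001, 1.701]
contact_force: [0.6, 0.1, 0.4]
opening: 0.0459
```

Emit:
move_arm([
  {"x": 0, "y": 0, "z": 0, "wx": 0, "wy": 0, "wz": 0, "hand": 0.2},
  {"x": 0, "y": 0, "z": 0, "wx": 0, "wy": 0, "wz": 0, "hand": 0.1},
  {"x": 0, "y": 0, "z": 0, "wx": 0, "wy": 0, "wz": 0, "hand": 0.0},
  {"x": 0, "y": 0, "z": 0, "wx": 0, "wy": 0, "wz": 0, "hand": 0.0},
])

```text
time: 9.9
tool_pos: [0.5853, 0.1207, 0.0884]
tool_rot: [2.681, 0.001, 1.702]
contact_force: [-1.3, -0.1, -4.1]
opening: 0.0138
```

Run:
```python
from h import *
s=monitor.observe();R0=Ro.from_euler("xyz",s["tool_rot"]).as_matrix();P=s["tool_pos"]-.12*R0[:,2];print(P)
delta(slot(-.045,.042,.23),frame(PY,0),P,R0)
```

```text
[0.53239629 0.11382002 0.19588567]
d [-0.2469 -0.0078 -0.0417] w [26.29 -2.83 12.3 ] | 0.25 29.2
```

Emit:
move_arm([
  {"x": 0, "y": 0, "z": -0.015, "wx": 0, "wy": 0, "wz": 0, "hand": 0.0},
  {"x": 0, "y": 0, "z": -0.04, "wx": 0, "wy": 0, "wz": 0, "hand": 0.0},
  {"x": 0, "y": 0, "z": -0.08, "wx": 0, "wy": 0, "wz": 0, "hand": 0.0},
  {"x": 0, "y": 0, "z": -0.12, "wx": 0, "wy": 0, "wz": 0, "hand": 0.0},
  {"x": 0, "y": 0, "z": -0.12, "wx": 0, "wy": 0, "wz": 0, "hand": 0.0},
])

```text
time: 10.52
tool_pos: [0.5338, 0.1139, 0.2]
tool_rot: [2.672, 0.002, 1.702]
contact_force: [0.9, 0.2, -4.2]
opening: 0.014
```

Emit:
move_arm([
  {"x": -0.01, "y": 0, "z": -0.055, "wx": 8, "wy": -1, "wz": 4, "hand": 0.0},
  {"x": -0.05, "y": -0.006, "z": -0.065, "wx": 16, "wy": -2, "wz": 8, "hand": 0.0},
  {"x": -0.1, "y": -0.008, "z": -0.065, "wx": 26.3, "wy": -2.8, "wz": 12.3, "hand": 0.0},
  {"x": -0.15, "y": -0.008, "z": -0.06, "wx": 26.3, "wy": -2.8, "wz": 12.3, "hand": 0.0},
  {"x": -0.2, "y": -0.008, "z": -0.06, "wx": 26.3, "wy": -2.8, "wz": 12.3, "hand": 0.0},
  {"x": -0.235, "y": -0.008, "z": -0.05, "wx": 26.3, "wy": -2.8, "wz": 12.3, "hand": 0.0},
  {"x": -0.247, "y": -0.008, "z": -0.042, "wx": 26.3, "wy": -2.8, "wz": 12.3, "hand": 0.0},
  {"x": -0.247, "y": -0.008, "z": -0.042, "wx": 26.3, "wy": -2.8, "wz": 12.3, "hand": 0.0},
])

```text
time: 11.52
tool_pos: [0.5396, -0.1345, 0.229]
tool_rot: [-3.141, -0.002, 1.482]
contact_force: [-0.3, 0.2, -4.0]
opening: 0.0141
```

Run:
```python
from h import *
s=monitor.observe();print(s["time"],s["tool_pos"],s["tool_rot"],s["contact_force"])
delta(slot(-.045,.042,.18),frame(PY,0))
```

```text
11.525 [ 0.53961709 -0.13449525  0.22895689] [-3.14135183e+00 -2.01726152e-03  1.48237835e+00] [-0.27260652  0.24504101 -4.04925189]
d [ 0.0001 -0.0003  0.049 ] w [-0.01 -0.12 -0.07] | 0.049 0.1
```

Emit:
move_arm([
  {"x": 0, "y": 0, "z": 0.025, "wx": 0, "wy": 0, "wz": 0, "hand": 0.0},
  {"x": 0, "y": 0, "z": 0.045, "wx": 0, "wy": 0, "wz": 0, "hand": 0.0},
  {"x": 0, "y": 0, "z": 0.053, "wx": 0, "wy": 0, "wz": 0, "hand": 0.0},
  {"x": 0, "y": 0, "z": 0.057, "wx": 0, "wy": 0, "wz": 0, "hand": 0.0},
  {"x": 0, "y": 0, "z": 0.06, "wx": 0, "wy": 0, "wz": 0, "hand": 0.0},
  {"x": 0, "y": 0, "z": 0.063, "wx": 0, "wy": 0, "wz": 0, "hand": 0.0},
  {"x": 0, "y": 0, "z": 0.066, "wx": 0, "wy": 0, "wz": 0, "hand": 0.0},
  {"x": 0, "y": 0, "z": 0.066, "wx": 0, "wy": 0, "wz": 0, "hand": 0.0},
])

```text
time: 12.52
tool_pos: [0.5401, -0.1344, 0.1649]
tool_rot: [3.139, -0.001, 1.483]
contact_force: [-0.5, 0.2, -2.9]
opening: 0.0138
```

Emit:
move_arm([
  {"x": 0, "y": 0, "z": 0.003, "wx": 0, "wy": 0, "wz": 0, "hand": 0.0},
  {"x": 0, "y": 0, "z": 0.006, "wx": 0, "wy": 0, "wz": 0, "hand": 0.0},
  {"x": 0, "y": 0, "z": 0.009, "wx": 0, "wy": 0, "wz": 0, "hand": 0.0},
  {"x": 0, "y": 0, "z": 0.01, "wx": 0, "wy": 0, "wz": 0, "hand": 0.0},
  {"x": 0, "y": 0, "z": 0.01, "wx": 0, "wy": 0, "wz": 0, "hand": 0.0},
])

```text
time: 13.15
tool_pos: [0.5401, -0.1344, 0.1549]
tool_rot: [3.139, -0.001, 1.483]
contact_force: [-0.4, 0.7, -0.5]
opening: 0.0137
```

Emit:
move_arm([
  {"x": 0, "y": 0, "z": 0.0, "wx": 0, "wy": 0, "wz": 0, "hand": 0.3},
  {"x": 0, "y": 0, "z": 0.0, "wx": 0, "wy": 0, "wz": 0, "hand": 0.45},
  {"x": 0, "y": 0, "z": -0.02, "wx": 0, "wy": 0, "wz": 0, "hand": 0.45},
  {"x": 0, "y": 0, "z": -0.07, "wx": 0, "wy": 0, "wz": 0, "hand": 0.45},
  {"x": 0, "y": 0, "z": -0.12, "wx": 0, "wy": 0, "wz": 0, "hand": 0.45},
  {"x": 0, "y": 0, "z": -0.15, "wx": 0, "wy": 0, "wz": 0, "hand": 0.45},
  {"x": 0, "y": 0, "z": -0.15, "wx": 0, "wy": 0, "wz": 0, "hand": 0.45},
])

```text
time: 14.02
tool_pos: [0.5406, -0.1349, 0.3076]
tool_rot: [3.134, 0.001, 1.483]
contact_force: [0.1, 0.0, -1.1]
opening: 0.041
```

Both weights are down. Now I'll zoom in on the gauge with the side camera.

Run:
```python
from h import *
import cv2
a=viewer.read_camera("side"); cv2.imwrite("pics/side3.png",a[:,:,::-1])
b=viewer.read_camera("top"); cv2.imwrite("pics/top3.png",b[:,:,::-1])
A=cv2.resize(a[205:275,330:370],(340,595),interpolation=cv2.INTER_CUBIC)
A2=cv2.resize(cv2.imread("pics/side0.png")[205:275,330:370],(340,595),interpolation=cv2.INTER_CUBIC)
cv2.imwrite("pics/c4.png",np.hstack([A2,A[:,:,::-1]]))
pr=viewer.camera_params("wrist");s=monitor.observe();R0=Ro.from_euler("xyz",s["tool_rot"]).as_matrix()
C=-np.array(pr["R"]).T@pr["t"];np.set_printoptions(precision=3,suppress=True)
print(R0.T@(C-s["tool_pos"]),"\n",R0.T@np.array(pr["R"]).T,pr["camera_matrix"][0,0])
```

```text
[ 0.071  0.001 -0.159] 
 [[-0.001 -0.964 -0.267]
 [ 1.    -0.001 -0.   ]
 [ 0.    -0.267  0.964]] 294.76587988666734
```

View pics/c4.png

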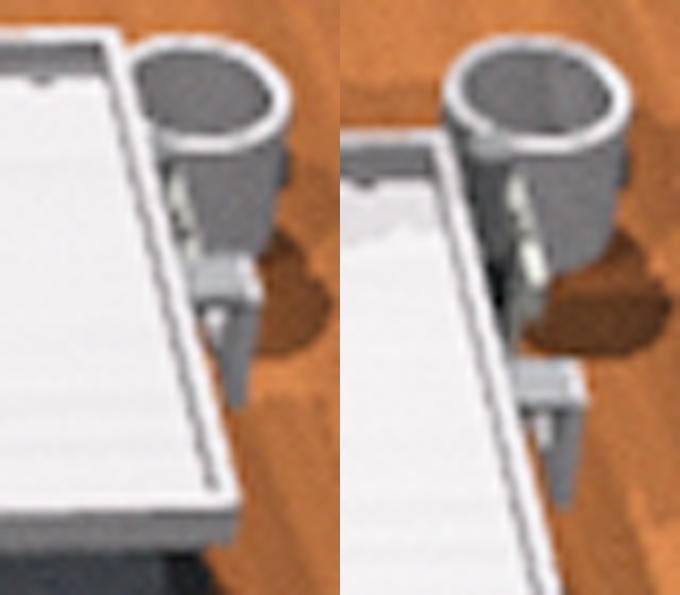

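The plate's bright top edge ends at crop (540,285), which is side px (353.5,238.5). The rest of the notch is hidden behind the pan, and the pan has sunk about 12 px. I need a wrist-camera look from beyond the gauge.

```bash
cat >> h.py <<'E'
def tri(a,ua,b,ub,pa=None,pb=None):
    c1,d1=ray(a,ua,pa);c2,d2=ray(b,ub,pb);A=np.column_stack([d1,-d2]);k=np.linalg.lstsq(A,c2-c1,rcond=None)[0]
    p,q=c1+k[0]*d1,c2+k[1]*d2; return (p+q)/2,np.linalg.norm(p-q)
def lookframe(yaw,al):
    t=np.radians(yaw);a=np.radians(al);xr=np.array([np.cos(t),np.sin(t),0]);u=np.array([0,0,1.])
    tx=np.cos(a)*xr-np.sin(a)*u; tz=-np.sin(a)*xr-np.cos(a)*u
    return np.column_stack([tx,np.cross(tz,tx),tz])
E
python3 - <<'E'
from h import *
print(tri("side",(353.5,238.5),"top",(333,168.8)))
print("pan bracket top sink est",[onz("side",(353.5,238.5),z).round(3) for z in (.1,.13,.15)])
for al in (0,20):
    R=lookframe(-5,al)
    P=np.array([.67,-.12,.26]); print(al,"cam",P+R@[.071,.001,-.159], "axis",R@[-.267,0,.964]); delta(P,R)
E
```

```text
(array([ 0.69727944, -0.14373032,  0.1081972 ]), np.float64(0.0013286006092116944))
pan bracket top sink est [array([ 0.701, -0.134,  0.1  ]), array([ 0.689, -0.168,  0.13 ]), array([ 0.681, -0.191,  0.15 ])]
0 cam [ 0.74064267 -0.12718425  0.419     ] axis [-0.26598398  0.02327058 -0.964     ]
d [0.0258 0.1288 0.0444] w [ 4.000e-02 -1.200e-01  8.999e+01] | 0.139 90.0
20 cam [ 0.7905514 -0.1315507  0.3851277] axis [-0.57839597  0.05060309 -0.81454431]
d [0.0258 0.1288 0.0444] w [ 15.73 -15.81  88.99] | 0.139 91.7
```

Run:
```python
from h import *
P,R=delta([.66,-.13,.26],lookframe(-5,10))
delta([.68,-.13,.21],lookframe(-5,35),P,R)
```

```text
d [0.0149 0.1197 0.0444] w [ 7.89 -7.97 89.74] | 0.129 90.4
d [ 0.0283 -0.0017  0.0458] w [ -0. -25.  -0.] | 0.054 25.0
```

Emit:
move_arm([
  {"x": 0, "y": 0.01, "z": 0.0, "wx": 1, "wy": -1, "wz": 10.5, "hand": 0.45},
  {"x": 0, "y": 0.03, "z": 0.01, "wx": 2, "wy": -2, "wz": 21, "hand": 0.45},
  {"x": 0.005, "y": 0.05, "z": 0.02, "wx": 3, "wy": -3, "wz": 31.3, "hand": 0.45},
  {"x": 0.005, "y": 0.07, "z": 0.03, "wx": 4, "wy": -4, "wz": 41.6, "hand": 0.45},
  {"x": 0.01, "y": 0.09, "z": 0.04, "wx": 5, "wy": -5, "wz": 52, "hand": 0.45},
  {"x": 0.01, "y": 0.11, "z": 0.045, "wx": 6, "wy": -6, "wz": 62, "hand": 0.45},
  {"x": 0.014, "y": 0.118, "z": 0.047, "wx": 7, "wy": -7, "wz": 72, "hand": 0.45},
  {"x": 0.014, "y": 0.118, "z": 0.047, "wx": 8, "wy": -8, "wz": 82, "hand": 0.45},
])

```text
time: 15.12
tool_pos: [0.6584, -0.1303, 0.2549]
tool_rot: [-3.128, 0.183, 0.044]
contact_force: [-0.2, -0.2, 0.4]
opening: 0.0409
```

Run:
```python
from h import *
s=monitor.observe();print(s["tool_pos"],s["qpos"])
delta([.68,-.13,.21],lookframe(-5,35))
```

```text
[ 0.65844836 -0.13028214  0.25490655] [-0.28741694  0.74486161  0.7757884  -0.04740454  1.7985718   1.233744  ]
d [0.0294 0.0012 0.0402] w [  2.15 -24.42   7.18] | 0.05 25.5
```

Emit:
move_arm([
  {"x": 0.01, "y": 0, "z": 0.01, "wx": 1, "wy": -8, "wz": 3, "hand": 0.45},
  {"x": 0.02, "y": 0, "z": 0.02, "wx": 2, "wy": -16, "wz": 5, "hand": 0.45},
  {"x": 0.029, "y": 0.001, "z": 0.035, "wx": 2, "wy": -24, "wz": 7, "hand": 0.45},
  {"x": 0.029, "y": 0.001, "z": 0.04, "wx": 2, "wy": -24, "wz": 7, "hand": 0.45},
  {"x": 0.029, "y": 0.001, "z": 0.04, "wx": 2, "wy": -24, "wz": 7, "hand": 0.45},
])

```text
time: 15.75
tool_pos: [0.6655, -0.128, 0.2079]
tool_rot: [3.139, 0.589, -0.079]
contact_force: [0.5, -0.8, 1.3]
opening: 0.0409
```

Run:
```python
from h import *
import cv2,pickle
s=monitor.observe();print(s["tool_pos"],s["tool_rot"],s["qpos"],s["contact_force"])
pr=viewer.camera_params("wrist"); im=viewer.read_camera("wrist"); pickle.dump(pr,open("w2.pkl","wb")); cv2.imwrite("pics/w2.png",im[:,:,::-1])
u=proj("wrist",[.697,-.144,.1],pr);print(u, -np.array(pr["R"]).T@pr["t"])
x0=int(np.clip(u[0]-80,0,400));y0=int(np.clip(u[1]-50,0,300))
print(x0,y0);cv2.imwrite("pics/c5.png",cv2.resize(im[y0:y0+120,x0:x0+160,::-1],(800,600),interpolation=cv2.INTER_CUBIC))
```

```text
[ 0.66553121 -0.12796153  0.20791305] [ 3.13906584  0.58894197 -0.07896075] [-0.25571951  1.21720057  0.03638955 -0.16026609  2.46304631  1.29812121] [ 0.51795864 -0.78392315  1.27967663]
[302.46509661 101.93681526] [ 0.81326251 -0.13972476  0.3000371 ]
222 51
```

View pics/c5.png

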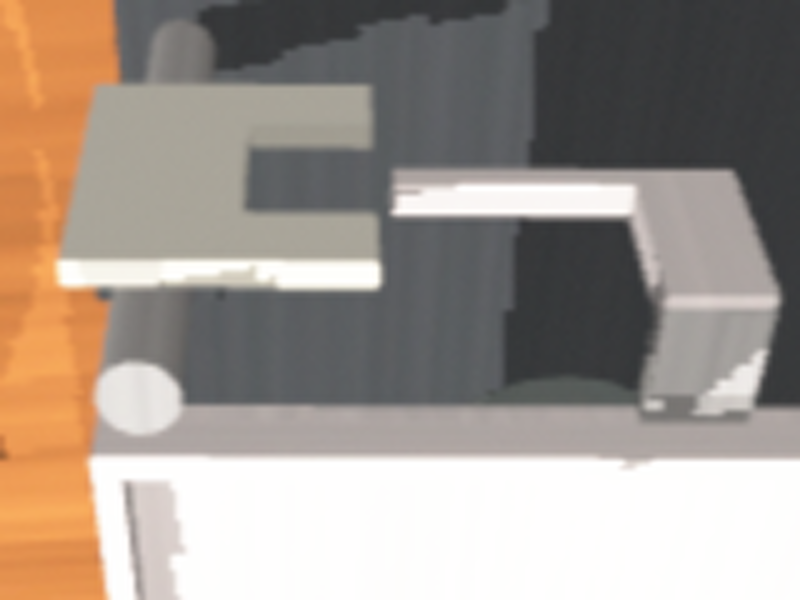

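The crop is clear. On the plate the notch spans crop rows 128–212 on the front face, so its centre is about 170. The pointer's front face spans rows 170–187 (centre about 178) at its tip (392,178), so it is inside the notch's height with two weights. The arm is stretched (q3 at its range end), so I'll back off first and check the numbers.

Run:
```python
from h import *
import pickle
pr=pickle.load(open("w2.pkl","rb"))
delta([.60,-.13,.30],lookframe(-5,5))
px=lambda c,r:(222+c/5,51+r/5)
t=np.radians(-5);xp=np.array([np.cos(t),np.sin(t),0])
def onx(uv,x):  # vertical plane at pan-x = x
    c,d=ray("wrist",uv,pr);o=np.array([*PC,0]);k=((o-c)@xp+x)/(d@xp);return c+k*d
def panx(X): return (X-np.array([*PC,0]))@xp
e=tri("side",(353.5,238.5),"top",(333,168.8))[0];print("plate end",e,panx(e))
for x in (.112,.116,.120):
    print(x,[ (n,(onx(px(*u),x)*1000).round(1)) for n,u in dict(low=(370,128),up=(378,212),pb=(393,170),pt=(393,187),top=(380,260)).items()])
```

```text
d [-0.1033  0.0074 -0.038 ] w [ 0.34 28.49  0.47] | 0.11 28.5
plate end [ 0.69727944 -0.14373032  0.1081972 ] 0.11317394406136884
0.112 [('low', array([ 696.4, -140.3,   58.5])), ('up', array([ 696.4, -140.8,   86. ])), ('pb', array([ 696.1, -143.6,   72.7])), ('pt', array([ 696.1, -143.4,   78.2])), ('top', array([ 696.4, -140.7,   99.9]))]
0.116 [('low', array([ 700.4, -140.3,   66.8])), ('up', array([ 700.4, -140.8,   93.3])), ('pb', array([ 700.1, -143.5,   80.5])), ('pt', array([ 700.2, -143.3,   85.8])), ('top', array([ 700.4, -140.6,  106.8]))]
0.12 [('low', array([ 704.4, -140.2,   75.1])), ('up', array([ 704.4, -140.7,  100.7])), ('pb', array([ 704.2, -143.3,   88.4])), ('pt', array([ 704.2, -143.1,   93.5])), ('top', array([ 704.4, -140.6,  113.7]))]
```

The numbers agree: the notch runs 66.8–93.3 mm (centre 80) and the pointer 80.5–85.8 mm (centre 83), about 3 mm above centre. A third weight would overshoot. I'll retreat.

Emit:
move_arm([
  {"x": -0.03, "y": 0.002, "z": -0.012, "wx": 0, "wy": 7, "wz": 0, "hand": 0.45},
  {"x": -0.06, "y": 0.004, "z": -0.025, "wx": 0, "wy": 14, "wz": 0, "hand": 0.45},
  {"x": -0.085, "y": 0.006, "z": -0.035, "wx": 0, "wy": 21, "wz": 0, "hand": 0.45},
  {"x": -0.103, "y": 0.007, "z": -0.038, "wx": 0, "wy": 28.5, "wz": 0, "hand": 0.45},
  {"x": -0.12, "y": 0.007, "z": -0.07, "wx": 0, "wy": 28.5, "wz": 0, "hand": 0.45},
  {"x": -0.16, "y": 0.007, "z": -0.1, "wx": 0, "wy": 28.5, "wz": 0, "hand": 0.45},
  {"x": -0.2, "y": 0.007, "z": -0.12, "wx": 0, "wy": 28.5, "wz": 0, "hand": 0.45},
  {"x": -0.2, "y": 0.007, "z": -0.12, "wx": 0, "wy": 28.5, "wz": 0, "hand": 0.45},
])

```text
time: 16.8
tool_pos: [0.5643, -0.1265, 0.4307]
tool_rot: [3.134, 0.072, -0.079]
contact_force: [-0.6, -0.7, -0.3]
opening: 0.0412
```

Run:
```python
from h import *
import cv2
s=monitor.observe();print(s["time"],s["tool_pos"],s["qpos"],s["contact_force"])
a=viewer.read_camera("side");cv2.imwrite("pics/side4.png",cv2.resize(a[110:350,180:400,::-1],(550,600),interpolation=cv2.INTER_CUBIC))
```

```text
16.8 [ 0.56434854 -0.12650101  0.43066354] [-0.33874276  0.44875583  0.81891142 -0.02758785  1.94137217  1.30151353] [-0.56394593 -0.74604893 -0.3484617 ]
```

View pics/side4.png

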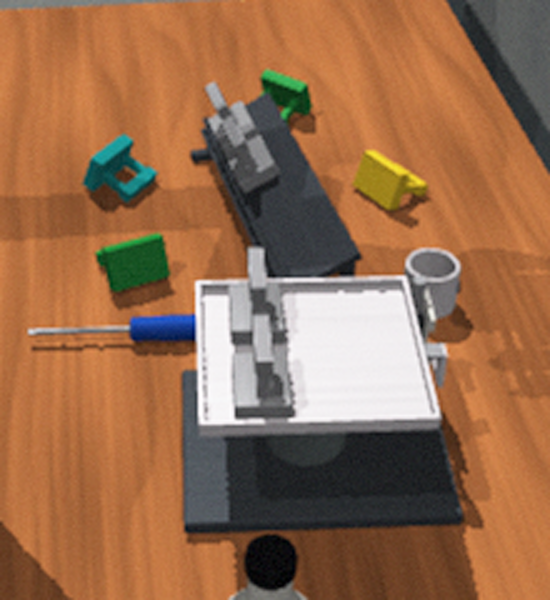

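Two weights stand on the pan (crop (262,370) and (258,295)) and two remain in the rack (about (240,140)). The bottle, piston and screwdriver have not moved, and the arm is clear, so I'll hand in.

```bash
python3 -c "
from cell import robot
print(robot.hand_in())"
```

```text
the job is handed in; nothing more can be done
None
```

The job is handed in: two steel weights (weight3 and weight4) stand on the pan with the pointer inside the notch. The other two are still in the rack, and the bottle, piston, screwdriver and coloured look-alikes were not touched. It took 16.8 s, and the contact forces I read were about 5 N at most.

- **Pointer position:** the close wrist view put the pointer at 80.5–85.8 mm and the notch at 66.8–93.3 mm. The pointer is about 3 mm above the notch's centre, where 11.5 mm is allowed. The depth behind those figures is an estimate; they came out at about 28 mm for the notch and 5 mm for the pointer, as given. The side camera's view of the plate's top and the pan's sinking agreed to within 1–2 mm. A third weight would have overshot the notch.
- **Joint limit, a possible failure:** during that look the third joint read 0.036 rad, just below its stated limit of 0.04. I backed the arm off straight away, but I can't tell whether it counts as passing the range.
- **Refused moves:** my first two move calls were refused because rows were missing keys; the arm did not move.

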